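Pack the drilled bone samples into the colour-coded caddy

TASK

The sampling is finished: gather the four sample jars with purple, orange, blue and green caps into the dark caddy, standing each one upright on the pad of its cap's colour at the bottom of a well. Keep the jars upright all the way, and leave the empty white-capped jar and the square amber bottle with the purple cap where they stand.

Things in the scene. Friction and masses are not known exactly. Their poses are not given: they have to be found in the camera images.
- jar_purple: Sample jar with screw cap in purple, loose: an upright clear plastic cylinder, 36 mm in diameter and 46 mm high, under a solid purple cap 38 mm in diameter and 18 mm high; 64 mm high in all, about 60 to 130 g, with a tan chip of bone inside. Starts standing on the table. Origin at the centre of its underside, z up along its axis; it is round, so its yaw does not matter.
- jar_orange: Sample jar with screw cap in orange, loose: an upright clear plastic cylinder, 36 mm in diameter and 46 mm high, under a solid orange cap 38 mm in diameter and 18 mm high; 64 mm high in all, about 60 to 130 g, with a tan chip of bone inside. Starts standing on the table. Origin at the centre of its underside, z up along its axis; it is round, so its yaw does not matter.
- jar_blue: Sample jar with screw cap in blue, loose: an upright clear plastic cylinder, 36 mm in diameter and 46 mm high, under a solid blue cap 38 mm in diameter and 18 mm high; 64 mm high in all, about 60 to 130 g, with a tan chip of bone inside. Starts standing on the table. Origin at the centre of its underside, z up along its axis; it is round, so its yaw does not matter.
- jar_green: Sample jar with screw cap in green, loose: an upright clear plastic cylinder, 36 mm in diameter and 46 mm high, under a solid green cap 38 mm in diameter and 18 mm high; 64 mm high in all, about 60 to 130 g, with a tan chip of bone inside. Starts standing on the table. Origin at the centre of its underside, z up along its axis; it is round, so its yaw does not matter.
- pad_purple: The purple square pad, 50 x 50 x 4 mm, fixed in the middle of one well of the caddy; top 14 mm above the table. Origin: centre of its underside; z up, x and y along the caddy's sides. Caddy: a dark block 166 x 166 x 26 mm, fixed, with 2 by 2 square wells 56 mm wide, 16 mm deep, 80 mm between centres. Which well has which colour varies.
- pad_orange: The orange square pad, 50 x 50 x 4 mm, fixed in the middle of one well of the caddy; top 14 mm above the table. Origin: centre of its underside; z up, x and y along the caddy's sides. See the purple pad for the caddy and its wells.
- pad_blue: The blue square pad, 50 x 50 x 4 mm, fixed in the middle of one well of the caddy; top 14 mm above the table. Origin: centre of its underside; z up, x and y along the caddy's sides. See the purple pad for the caddy and its wells.
- pad_green: The green square pad, 50 x 50 x 4 mm, fixed in the middle of one well of the caddy; top 14 mm above the table. Origin: centre of its underside; z up, x and y along the caddy's sides. See the purple pad for the caddy and its wells.
- jar_white: Look-alike, loose: an empty jar of just the same shape and size as the sample jars, but with a white cap and no chip inside. It stands on the table among them and is not to be moved. Origin at the centre of its underside.
- amber_bottle: Look-alike, loose: a square brown (amber) glass bottle, 44 x 44 mm and 44 mm high, with a small purple cap 28 mm in diameter; 64 mm high in all. It stands on the table among the jars and is not to be moved. Origin at the centre of its underside.
Not all that is in view belongs to the job. What is shaped like the jar_green but yellow is not meant.

How it is judged:
By the outcome, as a careful person would: the job done as asked, in the order asked, and still so for the second after the job is handed in, with the robot touching nothing.
It also fails if it takes over 120 s, if anything falls off the work surface, if the arm or the gripper's body presses on something with over 40 N, if the wrist force passes 120 N, or if a joint passes its speed limit or range.

ROBOT

A 6-joint arm with a two-finger parallel gripper is mounted at the origin on the work surface. World frame = base frame: x ahead of the robot, y to its left, z up, the work surface at z = 0. Lengths are in m, angles in rad, forces in N, time in s.
With the tool pointing down it reaches from about 0.35 to 0.775 m from the base axis. Payload 5.5 kg.
Tool frame: the origin (TCP) lies midway between the tips of the shut fingers; the grasp point (between the pads) lies 19 mm behind it; z points along the fingers, y is the line along which they close (so a half turn about z gives the same grasp; the last joint's range is limited). The gripper opens to 85 mm and grips with 20 to 120 N. Pads are 22 mm wide; open, the fingers measure 114 mm over their backs; the gripper's body (76 mm by 85 mm) begins 54 mm behind the grasp point. The pads swing forward as they close: fully open they stand 13 mm farther back than shut.
Start: joints at [1.17, 0.313, 0.046, 1.304, 0, 1.431], TCP at [0.148, 0.556, 0.231] pointing down, gripper open.
Joint ranges: [-2.76, 2.76], [-0.86, 1.69], [-1.03, 1.26], [-2.2, 2.34], [-1.47, 1.5], [-3.14, 3.14]. Speed limits (rad/s): [2.57, 2.57, 3.14, 3.14, 3.14, 3.14].

INTERFACE

Orientations are given as a unit quaternion [w, x, y, z].
In Python, from workcell import telemetry, imaging, env gives the robot as it stands. The module is installed in compiled form; this text tells all that it offers.
- The arm moves only by the tool step_arm, never from a script. Its argument "moves" is a list of rows, each a list of 3 entries, a list of its own where there are three numbers: the shift along the tool's x, y, z in mm, then the turn, a rotation vector about the tool's x, y, z in rad, then the finger opening in mm, from 0 to 85.4. A call has 1 to 8 rows; each row is the pose to reach, as a shift and turn from the pose commanded when the call began, along the tool's axes at that moment; what a row does not reach only later rows make up. A row lasts 1/12 s, in which the tool goes at most 41.7 mm and 7.16 degrees, less where a joint would pass 70% of its speed; a pose out of reach is approached as far as the arm can. A call with a gripper value outside its range is refused whole. The fingers move at their own pace and stop on an object; "grip_force" is the grip in N (left out, the last holds). Time passes only in rows, so rows that repeat a pose let the fingers close. It gives the time, the measured TCP pose, the force, the opening and the grip force at its end, in the units of the state.
- telemetry.get_state(): the state, without advancing time (a new reading comes with each control period).
- imaging.read_camera(name): name is "scene" or "top"; returns the picture (400x640x3 uint8, red, green, blue); there is no depth.
- imaging.camera_params(name): a dict with "camera_matrix" (3x3 intrinsics, pixels), "D" ([k1, k2, p1, p2, k3] as OpenCV has them; the pictures are not rectified), "pose" (4x4, takes a point from camera to world coordinates). Camera axes: x right, y up, looking along -z (the intrinsics and any distortion apply to the point x, -y, -z); pixel columns grow to the right and rows downward; lengths in m; the calibration is good to about 2 mm. A picture is of the moment at which its call begins. camera_params takes no time and is no camera call.
- env.hand_in(): hands the job in; it is judged then, once.
The state is a dict: "clock": time; "joint_pos": joint angles; "qvel": joint speeds; "tau": joint torques, N m; "tcp_pos": TCP position; "orientation": TCP orientation; "wrist_force": force on the tool from outside, world axes, zero at the start; "ft_torque": the same for the moment, N m; "finger_gap": finger opening in m; "grip_force": force on a finger pad.
Only numpy, scipy, OpenCV 4.12 (cv2) and the standard library are available. Lean on these libraries where they do the work, as an engineer would, in place of code of your own. Each camera call takes 0.05 s, during which the arm holds its last target. There are 200 camera calls.

## Working session

There is one attempt and no reset: what is moved stays moved. The work goes in short steps, Python scripts to look and compute and a tool call to move; the robot and the scene stay as the last step left them, time stands still between calls to the robot, and variables do not carry over. Pictures are saved under pics/ and viewed, at most 14 in all, crops included, and the job is handed in when it is done.

Besides the shell and the picture viewer there is one more tool, called after ">>>" as name(argument=value, ...), one argument or row to a line, values as JSON. step_arm: Moves the arm, as the interface text tells. Its arguments: {"type":"object","properties":{"moves":{"type":"array"},"grip_force":{"type":"number"}},"required":["moves"]}

```bash
mkdir -p pics; python3 - <<'E'
from workcell import telemetry, imaging
import cv2
for n in("scene","top"):
    cv2.imwrite(f"pics/{n}0.png",imaging.read_camera(n)[:,:,::-1])
    p=imaging.camera_params(n);print(n,p)
s=telemetry.get_state();print(s)
E
```

```text
scene {'camera_matrix': array([[462.2577086 ,   0.        , 316.94327176],
       [  0.        , 462.2577086 , 194.86054834],
       [  0.        ,   0.        ,   1.        ]]), 'D': array([0.00244181, 0.        , 0.        , 0.        , 0.        ]), 'pose': array([[-0.67476577, -0.44174338,  0.59123087,  1.11835146],
       [ 0.73802046, -0.40833782,  0.53720203,  0.55095003],
       [ 0.00411648,  0.79882602,  0.60154804,  0.67160019],
       [ 0.        ,  0.        ,  0.        ,  1.        ]])}
top {'camera_matrix': array([[476.02533902,   0.        , 323.50468589],
       [  0.        , 476.02533902, 205.02221747],
       [  0.        ,   0.        ,   1.        ]]), 'D': array([0.00270014, 0.        , 0.        , 0.        , 0.        ]), 'pose': array([[ 0.01270305,  0.99210587, -0.12475804,  0.39367549],
       [-0.99940214,  0.00858491, -0.03349136, -0.04406124],
       [-0.03215594,  0.12510889,  0.99162178,  1.14690861],
       [ 0.        ,  0.        ,  0.        ,  1.        ]])}
{'clock': 0.1, 'joint_pos': array([1.17041043e+00, 3.13951322e-01, 4.50914427e-02, 1.30361046e+00,
       1.29404838e-05, 1.43123744e+00]), 'qvel': array([-0.00174689, -0.00310282,  0.00354025, -0.00018395, -0.00130233,
       -0.00055847]), 'tau': array([ 2.79338688e-03, -4.81727636e+01,  2.99241525e+01,  1.28118342e-02,
       -1.04030428e-04,  2.31084869e-05]), 'tcp_pos': array([0.14808255, 0.55512891, 0.23048278]), 'orientation': array([-2.29469225e-04,  1.30044110e-01,  9.91507856e-01, -8.04961841e-04]), 'wrist_force': array([-0.51176987,  0.15268437, -0.27074301]), 'ft_torque': array([ 0.02000246,  0.00549239, -0.02740399]), 'grip_force': 0.0, 'finger_gap': 0.08532482039638938}
```

View pics/scene0.png

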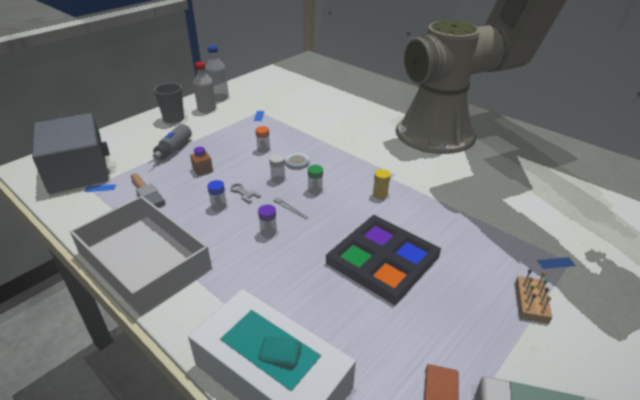

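View pics/top0.png

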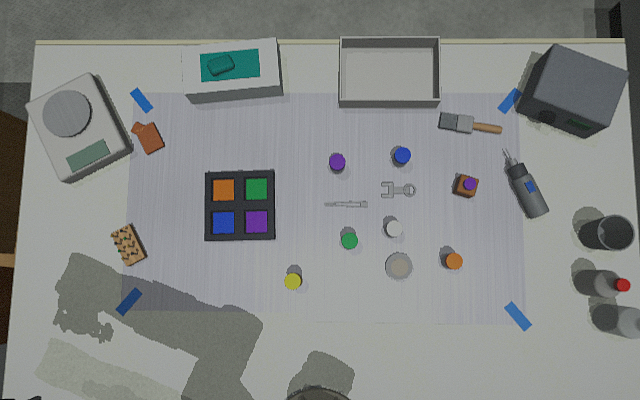

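The scene view shows caps at purple (267,213), blue (216,188), green (315,173) and orange (262,132). In it the caddy pads are purple (378,236), blue (411,254), green (356,257) and orange (390,276). The top view shows caps at purple (337,162), blue (402,156), green (349,240) and orange (454,261). Its pads are orange (223,190), green (256,189), blue (223,222) and purple (257,222). White (394,228), yellow (293,281) and amber (467,184) must stay put.

```bash
cat > h.py <<'E'
import cv2, numpy as np
from workcell import telemetry, imaging
HUE={'purple':(125,150),'orange':(4,16),'blue':(108,124),'green':(45,80)}
def ray(n,uv):
    p=imaging.camera_params(n)
    x,y=cv2.undistortPoints(np.array([[uv]],float),p['camera_matrix'],p['D'])[0,0]
    d=p['pose'][:3,:3]@[x,-y,-1]; return p['pose'][:3,3],d/np.linalg.norm(d)
def plane(n,uv,z):
    o,d=ray(n,uv); return o+d*(z-o[2])/d[2]
def tri(a,b):
    (o1,d1),(o2,d2)=ray('scene',a),ray('top',b)
    t=np.linalg.lstsq(np.c_[d1,-d2],o2-o1,rcond=None)[0]
    p,q=o1+d1*t[0],o2+d2*t[1]; return (p+q)/2,np.linalg.norm(p-q)
def blobs(img,c,box,smin=110):
    h=cv2.cvtColor(img,cv2.COLOR_RGB2HSV); lo,hi=HUE[c]
    m=cv2.inRange(h,(lo,smin,50),(hi,255,255))
    k,_,st,ce=cv2.connectedComponentsWithStats(m)
    x0,y0,x1,y1=box
    return [(ce[i].round(1).tolist(),int(st[i,4]),st[i,:4].tolist()) for i in range(1,k) if st[i,4]>25 and x0<ce[i][0]<x1 and y0<ce[i][1]<y1]
E
python3 - <<'E'
from h import *
S,T=imaging.read_camera('scene'),imaging.read_camera('top')
for c in HUE:
    print(c); print(' S',blobs(S,c,(170,110,450,300))); print(' T',blobs(T,c,(190,130,500,290)))
E
```

```text
purple
 S [([198.9, 149.6], 47, [195, 147, 9, 6]), ([266.4, 210.2], 153, [259, 205, 16, 12]), ([378.2, 235.2], 341, [364, 226, 29, 20])]
 T [([336.9, 161.7], 204, [329, 154, 16, 16]), ([469.5, 183.4], 117, [464, 178, 12, 12]), ([256.1, 221.6], 457, [246, 211, 21, 22])]
orange
 S [([261.6, 130.3], 82, [256, 127, 12, 8]), ([199.7, 158.1], 73, [192, 154, 17, 8]), ([389.4, 274.9], 485, [373, 263, 34, 25])]
 T [([464.4, 186.8], 161, [457, 175, 20, 22]), ([223.1, 189.7], 455, [213, 179, 21, 22]), ([453.8, 260.7], 216, [446, 253, 17, 16])]
blue
 S [([258.6, 115.6], 69, [254, 111, 10, 10]), ([215.5, 186.4], 172, [208, 180, 16, 14]), ([411.3, 252.5], 419, [396, 242, 32, 23])]
 T [([402.2, 154.9], 210, [395, 147, 16, 17]), ([223.0, 222.5], 462, [213, 212, 21, 22])]
green
 S [([314.9, 169.3], 94, [309, 165, 13, 9]), ([355.7, 255.6], 388, [341, 245, 31, 22])]
 T [([256.0, 188.7], 446, [246, 178, 21, 22]), ([349.4, 240.3], 207, [342, 233, 16, 16])]
```

```bash
python3 - <<'E'
from h import *
np.set_printoptions(precision=4,suppress=True)
J=dict(purple=((266.4,210.2),(336.9,161.7)),orange=((261.6,130.3),(453.8,260.7)),blue=((215.5,186.4),(402.2,154.9)),green=((314.9,169.3),(349.4,240.3)))
P=dict(purple=((378.2,235.2),(256.1,221.6)),orange=((389.4,274.9),(223.1,189.7)),blue=((411.3,252.5),(223,222.5)),green=((355.7,255.6),(256,188.7)))
for c,(a,b) in J.items(): print('jar',c,*tri(a,b),plane('top',b,.062),plane('scene',a,.060))
for c,(a,b) in P.items(): print('pad',c,*tri(a,b),plane('top',b,.014))
for c,b in dict(white=(393,227),amber=(469,183),yellow=(293,281)).items(): print(c,plane('top',b,.064))
from scipy.spatial.transform import Rotation as R
s=telemetry.get_state();q=s['orientation'];print(R.from_quat(q[[1,2,3,0]]).as_matrix())
E
```

```text
jar purple [ 0.6311 -0.0364  0.0617] 0.0022711816324231496 [ 0.6319 -0.0373  0.062 ] [ 0.6291 -0.0371  0.06  ]
jar orange [ 0.4059 -0.3011  0.0602] 0.002628295698897818 [ 0.4067 -0.3016  0.062 ] [ 0.4049 -0.3002  0.06  ]
jar blue [ 0.6484 -0.1877  0.0584] 0.0031467908542771894 [ 0.6488 -0.1883  0.062 ] [ 0.6489 -0.1842  0.06  ]
jar green [ 0.4489 -0.0662  0.0618] 0.002921460373483254 [ 0.4499 -0.0673  0.062 ] [ 0.4461 -0.0668  0.06  ]
pad purple [0.4935 0.1562 0.0178] 0.003104257384078263 [0.4947 0.1556 0.014 ]
pad orange [0.5701 0.239  0.0171] 0.0034051026063912303 [0.5716 0.2384 0.014 ]
pad blue [0.4904 0.2362 0.0177] 0.0036790944202505756 [0.4918 0.2355 0.014 ]
pad green [0.5731 0.159  0.0174] 0.0033825379070031693 [0.5746 0.1583 0.014 ]
white [ 0.481 -0.166  0.064]
amber [ 0.5835 -0.3393  0.064 ]
yellow [0.3568 0.0591 0.064 ]
[[-0.9662  0.2578 -0.0004]
 [ 0.2578  0.9662 -0.0011]
 [ 0.0001 -0.0011 -1.    ]]
```

Heights, spacing (80 mm) and reach all agree with the text. First I align the tool with the world axes.

>>> step_arm(
  moves=[
    [[-255,-180,0],[0,0,-0.261],62],
    [[-255,-180,0],[0,0,-0.261],62],
    [[-255,-180,0],[0,0,-0.261],62],
    [[-255,-180,0],[0,0,-0.261],62],
    [[-255,-180,0],[0,0,-0.261],62],
    [[-255,-180,0],[0,0,-0.261],62],
    [[-255,-180,0],[0,0,-0.261],62],
    [[-255,-180,0],[0,0,-0.261],62],
  ],
  grip_force=40,
)

```text
clock: 0.87
tcp_pos: [0.3499, 0.3132, 0.2313]
orientation: [0.0, 0.001, 1.0, -0.0]
wrist_force: [0.8, 0.3, -0.2]
finger_gap: 0.062
grip_force: 0.0
```

>>> step_arm(
  moves=[
    [[-141,-175,0],[0,0,0],62],
    [[-141,-175,0],[0,0,0],62],
    [[-141,-175,0],[0,0,0],62],
    [[-141,-175,0],[0,0,0],62],
    [[-141,-175,0],[0,0,0],62],
    [[-141,-175,0],[0,0,0],62],
    [[-141,-175,0],[0,0,0],62],
  ],
)

```text
clock: 1.45
tcp_pos: [0.4917, 0.1378, 0.2308]
orientation: [0.0, 0.003, 1.0, -0.0]
wrist_force: [0.8, 0.8, -0.1]
finger_gap: 0.062
grip_force: 0.0
```

>>> step_arm(
  moves=[
    [[-141,-175,90],[0,0,0],62],
    [[-141,-175,90],[0,0,0],62],
    [[-141,-175,90],[0,0,0],62],
    [[-141,-175,90],[0,0,0],62],
    [[-141,-175,90],[0,0,0],62],
    [[-141,-175,90],[0,0,0],62],
    [[-141,-175,90],[0,0,0],62],
    [[-141,-175,90],[0,0,0],62],
  ],
)

```text
clock: 2.12
tcp_pos: [0.6297, -0.0344, 0.1393]
orientation: [-0.002, 0.001, 1.0, 0.001]
wrist_force: [-0.2, 0.5, 0.4]
finger_gap: 0.0617
grip_force: 0.0
```

```bash
python3 - <<'E'
from h import *
S=imaging.read_camera('scene');T=imaging.read_camera('top')
a=cv2.resize(S[100:300,150:400],None,fx=1.6,fy=1.6,interpolation=2);b=cv2.resize(T[80:280,230:480],None,fx=1.6,fy=1.6,interpolation=2)
cv2.imwrite('pics/a1.png',np.hstack([a,b])[:,:,::-1]);print(telemetry.get_state()['tcp_pos'])
E
```

```text
[ 0.62951248 -0.03278993  0.1412733 ]
```

View pics/a1.png

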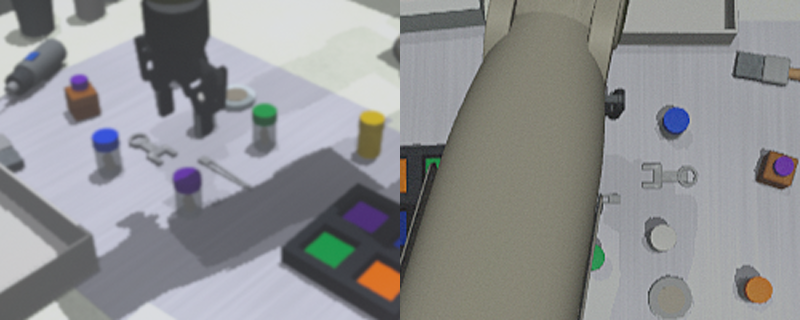

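The crop shows the gripper above and behind the purple jar (186,180) with nothing touching. That fits its 0.14 m height, so I descend in two stages.

>>> step_arm(
  moves=[
    [[-1,-4,40],[0,0,0],62],
    [[-1,-4,60],[0,0,0],62],
    [[-1,-4,60],[0,0,0],62],
    [[-1,-4,60],[0,0,0],62],
  ],
)

```text
clock: 2.55
tcp_pos: [0.6299, -0.0363, 0.0815]
orientation: [-0.001, -0.001, 1.0, 0.0]
wrist_force: [0.4, -0.6, 0.5]
finger_gap: 0.0621
grip_force: 0.0
```

```bash
python3 - <<'E'
from h import *
S=imaging.read_camera('scene')
a=cv2.resize(S[150:260,190:330],None,fx=4,fy=4,interpolation=2)
cv2.imwrite('pics/a2.png',a[:,:,::-1]);print(telemetry.get_state()['tcp_pos'])
E
```

```text
[ 0.63133152 -0.03670481  0.08291623]
```

View pics/a2.png

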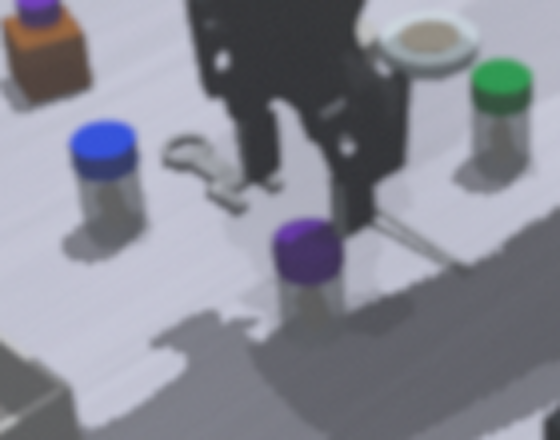

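The fingertips are at about (255,195) and (277,208) in scene pixels. Their midpoint (266,201) is where a point about 28 mm above the purple cap should appear, so they are aligned. I descend and grip.

>>> step_arm(
  moves=[
    [[0,0,30],[0,0,0],62],
    [[0,0,51],[0,0,0],62],
    [[0,0,51],[0,0,0],62],
    [[0,0,51],[0,0,0],62],
  ],
)

```text
clock: 2.93
tcp_pos: [0.6314, -0.0375, 0.0316]
orientation: [0.0, -0.0, 1.0, 0.0]
wrist_force: [-0.3, -0.0, 1.4]
finger_gap: 0.0619
grip_force: 0.0
```

>>> step_arm(
  moves=[
    [[0,0,0],[0,0,0],30],
    [[0,0,0],[0,0,0],30],
    [[0,0,0],[0,0,0],30],
    [[0,0,0],[0,0,0],30],
    [[0,0,0],[0,0,0],30],
    [[0,0,0],[0,0,0],30],
    [[0,0,0],[0,0,0],30],
    [[0,0,0],[0,0,0],30],
  ],
)

```text
clock: 3.6
tcp_pos: [0.6333, -0.0381, 0.033]
orientation: [0.002, -0.0, 1.0, -0.0]
wrist_force: [-0.8, 1.3, 6.9]
finger_gap: 0.0369
grip_force: 39.6
```

>>> step_arm(
  moves=[
    [[0,0,-15],[0,0,0],30],
    [[0,0,-40],[0,0,0],30],
    [[0,0,-70],[0,0,0],30],
    [[0,0,-100],[0,0,0],30],
    [[0,0,-100],[0,0,0],30],
    [[0,0,-100],[0,0,0],30],
  ],
)

```text
clock: 4.1
tcp_pos: [0.6333, -0.0385, 0.1336]
orientation: [0.003, -0.0, 1.0, -0.001]
wrist_force: [0.4, -0.2, -1.0]
finger_gap: 0.0369
grip_force: 40.1
```

>>> step_arm(
  moves=[
    [[15,21,0],[0,0,0],30],
    [[38,54,0],[0,0,0],30],
    [[61,86,0],[0,0,0],30],
    [[84,118,0],[0,0,0],30],
    [[107,150,0],[0,0,0],30],
    [[126,177,0],[0,0,0],30],
    [[138,194,0],[0,0,0],30],
    [[138,194,0],[0,0,0],30],
  ],
)

```text
clock: 4.77
tcp_pos: [0.4891, 0.1587, 0.1291]
orientation: [-0.002, -0.002, 1.0, 0.0]
wrist_force: [-0.5, 0.3, -0.5]
finger_gap: 0.0368
grip_force: 40.2
```

```bash
python3 - <<'E'
from h import *
S=imaging.read_camera('scene')
a=cv2.resize(S[150:310,280:450],None,fx=3.5,fy=3.5,interpolation=2)
cv2.imwrite('pics/a3.png',a[:,:,::-1]);print(telemetry.get_state())
print(blobs(S,'purple',(280,150,450,300)))
E
```

```text
{'clock': 4.8167, 'joint_pos': array([ 1.54291285e-01,  2.56098142e-01, -2.88825206e-01,  1.02821093e+00,
        1.05067239e-04,  1.50602830e-01]), 'qvel': array([-0.04565932,  0.01730492,  0.03511702, -0.01136941, -0.01462029,
       -0.01256677]), 'tau': array([  1.21770501, -43.53515983,  27.32631326,   0.28956729,
         0.16245715,   0.13334282]), 'tcp_pos': array([0.49097172, 0.15735324, 0.12937262]), 'orientation': array([-1.16339595e-03, -1.84416412e-03,  9.99997615e-01, -1.25593114e-04]), 'wrist_force': array([ 0.87225855, -0.45865529, -0.81615589]), 'ft_torque': array([ 0.04099421, -0.0636586 , -0.02267212]), 'grip_force': 40.23851752281189, 'finger_gap': 0.03665381119587882}
[([386.0, 185.4], 60, [381, 181, 10, 10]), ([378.3, 235.4], 273, [365, 226, 27, 19])]
```

View pics/a3.png

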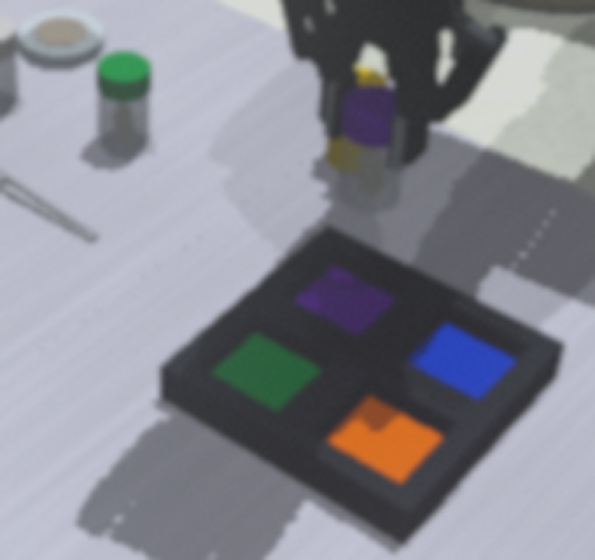

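The purple jar hangs upright and clear between the pads (scene 385,185), about 0.1 m above its well and behind it in view. I lower it with a small correction.

>>> step_arm(
  moves=[
    [[-3,-1,20],[0,0,0],30],
    [[-3,-1,50],[0,0,0],30],
    [[-3,-1,68],[0,0,0],30],
    [[-3,-1,74],[0,0,0],30],
    [[-3,-1,76],[0,0,0],30],
    [[-3,-1,76],[0,0,0],30],
  ],
)

```text
clock: 5.32
tcp_pos: [0.4965, 0.1544, 0.054]
orientation: [-0.0, 0.0, 1.0, -0.0]
wrist_force: [0.0, 0.7, -0.0]
finger_gap: 0.0367
grip_force: 40.2
```

>>> step_arm(
  moves=[
    [[0,0,1],[0,0,0],30],
    [[0,0,2],[0,0,0],30],
    [[0,0,3],[0,0,0],30],
    [[0,0,4],[0,0,0],30],
    [[0,0,4],[0,0,0],30],
  ],
)

```text
clock: 5.73
tcp_pos: [0.4965, 0.155, 0.0506]
orientation: [0.0, -0.0, 1.0, 0.0]
wrist_force: [-0.3, -0.7, -1.1]
finger_gap: 0.0368
grip_force: 40.2
```

>>> step_arm(
  moves=[
    [[2,0,1],[0,0,0],30],
    [[2,0,2],[0,0,0],30],
    [[2,0,3],[0,0,0],30],
    [[2,0,3],[0,0,0],30],
  ],
)

```text
clock: 6.07
tcp_pos: [0.4941, 0.155, 0.0472]
orientation: [-0.0, -0.0, 1.0, 0.0]
wrist_force: [0.3, -1.1, -2.1]
finger_gap: 0.0365
grip_force: 40.3
```

>>> step_arm(
  moves=[
    [[0,0,0.5],[0,0,0],30],
    [[0,0,1],[0,0,0],30],
    [[0,0,1],[0,0,0],30],
  ],
)

```text
clock: 6.32
tcp_pos: [0.4946, 0.1551, 0.047]
orientation: [0.0, -0.0, 1.0, 0.0]
wrist_force: [-1.3, 0.5, 6.4]
finger_gap: 0.0368
grip_force: 40.9
```

Contact. Release, rise, and go to the orange jar.

>>> step_arm(
  moves=[
    [[0,0,0],[0,0,0],58],
    [[0,0,0],[0,0,0],58],
    [[0,0,0],[0,0,0],58],
    [[0,0,0],[0,0,0],58],
    [[0,0,-30],[0,0,0],58],
    [[0,0,-70],[0,0,0],58],
    [[0,0,-110],[0,0,0],58],
    [[0,0,-110],[0,0,0],60],
  ],
)

```text
clock: 6.98
tcp_pos: [0.4986, 0.1557, 0.1639]
orientation: [0.006, -0.0, 1.0, 0.001]
wrist_force: [2.0, -0.0, 0.3]
finger_gap: 0.0598
grip_force: 0.0
```

>>> step_arm(
  moves=[
    [[44,-228,0],[0,0,0],62],
    [[44,-228,0],[0,0,0],62],
    [[44,-228,0],[0,0,0],62],
    [[44,-228,0],[0,0,0],62],
    [[44,-228,0],[0,0,0],62],
    [[44,-228,0],[0,0,0],62],
    [[44,-228,0],[0,0,0],62],
  ],
)

```text
clock: 7.57
tcp_pos: [0.4498, -0.0771, 0.1563]
orientation: [0.0, 0.003, 1.0, -0.001]
wrist_force: [0.2, -0.2, 0.1]
finger_gap: 0.0618
grip_force: 0.0
```

>>> step_arm(
  moves=[
    [[44,-228,0],[0,0,0],62],
    [[44,-228,0],[0,0,0],62],
    [[44,-228,0],[0,0,0],62],
    [[44,-228,0],[0,0,0],62],
    [[44,-228,0],[0,0,0],62],
    [[44,-228,0],[0,0,0],62],
    [[44,-228,0],[0,0,0],62],
    [[44,-228,0],[0,0,0],62],
  ],
)

```text
clock: 8.23
tcp_pos: [0.4061, -0.3017, 0.1558]
orientation: [-0.0, 0.001, 1.0, 0.0]
wrist_force: [-0.0, 0.0, -0.2]
finger_gap: 0.062
grip_force: 0.0
```

```bash
python3 - <<'E'
from h import *
S=imaging.read_camera('scene');T=imaging.read_camera('top')
a=cv2.resize(S[100:300,180:440],None,fx=3,fy=3,interpolation=2)
cv2.imwrite('pics/a4.png',a[:,:,::-1]);print(telemetry.get_state()['tcp_pos'])
print(blobs(T,'purple',(190,150,300,300)),blobs(S,'purple',(300,150,450,300)))
E
```

```text
[ 0.40633377 -0.29985171  0.15591151]
[([255.0, 221.2], 429, [243, 211, 24, 22])] [([380.7, 215.3], 239, [372, 208, 18, 16]), ([367.6, 234.3], 47, [364, 230, 7, 9]), ([386.8, 238.3], 65, [379, 232, 14, 14])]
```

View pics/a4.png

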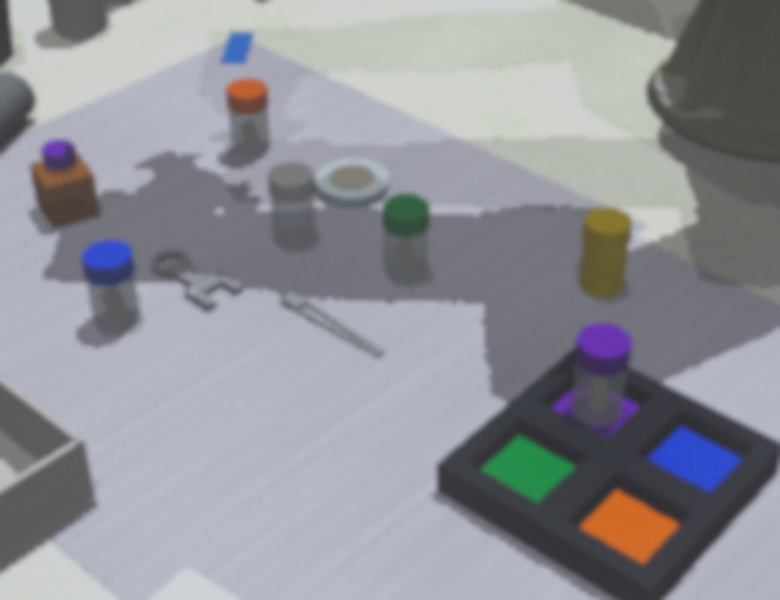

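The purple jar stands upright on its pad (scene 380,215), and nothing else has moved. Now I pick the orange one.

>>> step_arm(
  moves=[
    [[0,0,40],[0,0,0],62],
    [[0,0,80],[0,0,0],62],
    [[0,0,110],[0,0,0],62],
    [[0,0,124],[0,0,0],62],
    [[0,0,124],[0,0,0],62],
    [[0,0,124],[0,0,0],62],
  ],
)

```text
clock: 8.83
tcp_pos: [0.4063, -0.299, 0.0319]
orientation: [-0.001, -0.001, 1.0, 0.001]
wrist_force: [0.2, 0.3, 0.3]
finger_gap: 0.062
grip_force: 0.0
```

>>> step_arm(
  moves=[
    [[0,0,0],[0,0,0],30],
    [[0,0,0],[0,0,0],30],
    [[0,0,0],[0,0,0],30],
    [[0,0,0],[0,0,0],30],
    [[0,0,0],[0,0,0],30],
    [[0,0,0],[0,0,0],30],
    [[0,0,0],[0,0,0],30],
  ],
)

```text
clock: 9.42
tcp_pos: [0.4077, -0.3016, 0.0342]
orientation: [0.002, -0.0, 1.0, -0.001]
wrist_force: [0.7, 2.5, 6.5]
finger_gap: 0.0366
grip_force: 39.8
```

>>> step_arm(
  moves=[
    [[0,0,-15],[0,0,0],30],
    [[0,0,-40],[0,0,0],30],
    [[0,0,-70],[0,0,0],30],
    [[0,0,-105],[0,0,0],30],
    [[0,0,-125],[0,0,0],30],
    [[0,0,-130],[0,0,0],30],
    [[0,0,-130],[0,0,0],30],
  ],
)

```text
clock: 10.0
tcp_pos: [0.4074, -0.3022, 0.1645]
orientation: [0.002, -0.0, 1.0, -0.002]
wrist_force: [0.5, -0.3, -0.9]
finger_gap: 0.0371
grip_force: 40.2
```

>>> step_arm(
  moves=[
    [[-6,20,0],[0,0,0],30],
    [[-17,56,0],[0,0,0],30],
    [[-28,92,0],[0,0,0],30],
    [[-39,128,0],[0,0,0],30],
    [[-50,164,0],[0,0,0],30],
    [[-61,200,0],[0,0,0],30],
    [[-72,236,0],[0,0,0],30],
    [[-82,270,0],[0,0,0],30],
  ],
)

```text
clock: 10.67
tcp_pos: [0.4873, -0.0288, 0.1603]
orientation: [-0.001, -0.0, 1.0, 0.0]
wrist_force: [0.7, -1.6, -1.1]
finger_gap: 0.0366
grip_force: 40.4
```

>>> step_arm(
  moves=[
    [[-11,36,0],[0,0,0],30],
    [[-22,72,0],[0,0,0],30],
    [[-33,108,0],[0,0,0],30],
    [[-44,144,0],[0,0,0],30],
    [[-55,180,0],[0,0,0],30],
    [[-66,216,0],[0,0,0],30],
    [[-75,248,0],[0,0,0],30],
    [[-82,270,0],[0,0,0],30],
  ],
)

```text
clock: 11.33
tcp_pos: [0.5695, 0.2418, 0.1596]
orientation: [-0.001, -0.001, 1.0, -0.0]
wrist_force: [-0.0, -0.8, -1.1]
finger_gap: 0.0366
grip_force: 40.4
```

>>> step_arm(
  moves=[
    [[0,0,0],[0,0,0],30],
    [[0,0,0],[0,0,0],30],
    [[0,0,0],[0,0,0],30],
  ],
)

```text
clock: 11.58
tcp_pos: [0.5691, 0.2383, 0.1604]
orientation: [-0.002, -0.0, 1.0, -0.001]
wrist_force: [0.3, -1.1, -0.3]
finger_gap: 0.037
grip_force: 40.4
```

>>> step_arm(
  moves=[
    [[-2,0,30],[0,0,0],30],
    [[-2,0,65],[0,0,0],30],
    [[-2,0,92],[0,0,0],30],
    [[-2,0,104],[0,0,0],30],
    [[-2,0,107],[0,0,0],30],
    [[-2,0,107],[0,0,0],30],
    [[-2,0,107],[0,0,0],30],
  ],
)

```text
clock: 12.17
tcp_pos: [0.5728, 0.2382, 0.0562]
orientation: [0.0, 0.001, 1.0, 0.0]
wrist_force: [0.4, -0.0, -0.1]
finger_gap: 0.0369
grip_force: 40.5
```

>>> step_arm(
  moves=[
    [[0,0,1],[0,0,0],30],
    [[0,0,2],[0,0,0],30],
    [[0,0,3],[0,0,0],30],
    [[0,0,4],[0,0,0],30],
    [[0,0,4],[0,0,0],30],
  ],
)

```text
clock: 12.58
tcp_pos: [0.5724, 0.2391, 0.0515]
orientation: [0.0, -0.0, 1.0, 0.0]
wrist_force: [-0.4, -0.9, -1.3]
finger_gap: 0.0367
grip_force: 40.5
```

>>> step_arm(
  moves=[
    [[0,0,1],[0,0,0],30],
    [[0,0,2],[0,0,0],30],
    [[0,0,3],[0,0,0],30],
    [[0,0,4],[0,0,0],30],
    [[0,0,4],[0,0,0],30],
  ],
)

```text
clock: 13.0
tcp_pos: [0.5725, 0.2391, 0.0483]
orientation: [0.0, -0.0, 1.0, 0.0]
wrist_force: [-1.8, -0.5, 5.2]
finger_gap: 0.0366
grip_force: 41.0
```

>>> step_arm(
  moves=[
    [[0,0,0],[0,0,0],58],
    [[0,0,0],[0,0,0],58],
    [[0,0,0],[0,0,0],58],
    [[0,0,0],[0,0,0],58],
    [[0,0,-30],[0,0,0],58],
    [[0,0,-70],[0,0,0],58],
    [[0,0,-108],[0,0,0],58],
    [[0,0,-108],[0,0,0],60],
  ],
)

```text
clock: 13.67
tcp_pos: [0.5765, 0.2402, 0.1637]
orientation: [0.006, -0.0, 1.0, 0.002]
wrist_force: [1.1, 1.0, 0.7]
finger_gap: 0.0599
grip_force: 0.0
```

>>> step_arm(
  moves=[
    [[-38,-213,0],[0,0,0],62],
    [[-38,-213,0],[0,0,0],62],
    [[-38,-213,0],[0,0,0],62],
    [[-38,-213,0],[0,0,0],62],
    [[-38,-213,0],[0,0,0],62],
    [[-38,-213,0],[0,0,0],62],
    [[-38,-213,0],[0,0,0],62],
  ],
)

```text
clock: 14.25
tcp_pos: [0.6109, 0.0227, 0.1549]
orientation: [0.0, 0.002, 1.0, -0.0]
wrist_force: [0.0, 1.2, 0.0]
finger_gap: 0.0619
grip_force: 0.0
```

>>> step_arm(
  moves=[
    [[-38,-213,0],[0,0,0],62],
    [[-38,-213,0],[0,0,0],62],
    [[-38,-213,0],[0,0,0],62],
    [[-38,-213,0],[0,0,0],62],
    [[-38,-213,0],[0,0,0],62],
    [[-38,-213,0],[0,0,0],62],
    [[-38,-213,0],[0,0,0],62],
    [[-38,-213,0],[0,0,0],62],
  ],
)

```text
clock: 14.92
tcp_pos: [0.6482, -0.1855, 0.1547]
orientation: [-0.001, -0.0, 1.0, 0.001]
wrist_force: [-0.7, -0.0, 1.0]
finger_gap: 0.0621
grip_force: 0.0
```

```bash
python3 - <<'E'
from h import *
S=imaging.read_camera('scene')
a=cv2.resize(S[100:300,180:440],None,fx=3,fy=3,interpolation=2)
cv2.imwrite('pics/a5.png',a[:,:,::-1]);print(telemetry.get_state()['tcp_pos'])
E
```

```text
[ 0.648126   -0.18468462  0.15490964]
```

View pics/a5.png

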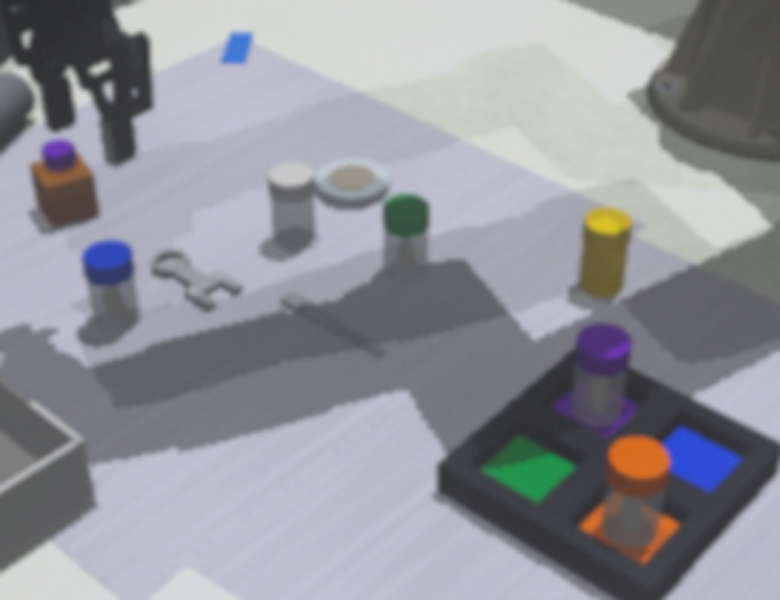

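The purple (380,215) and orange (393,252) jars stand upright on their pads. The gripper hangs above the blue jar (216,188), so I pick it.

>>> step_arm(
  moves=[
    [[0,-2,40],[0,0,0],62],
    [[0,-2,80],[0,0,0],62],
    [[0,-2,110],[0,0,0],62],
    [[0,-2,123],[0,0,0],62],
    [[0,-2,123],[0,0,0],62],
    [[0,-2,123],[0,0,0],62],
  ],
)

```text
clock: 15.47
tcp_pos: [0.6478, -0.1862, 0.0319]
orientation: [-0.001, -0.002, 1.0, 0.001]
wrist_force: [-0.3, 0.7, -0.1]
finger_gap: 0.0624
grip_force: 0.0
```

>>> step_arm(
  moves=[
    [[0,0,0],[0,0,0],30],
    [[0,0,0],[0,0,0],30],
    [[0,0,0],[0,0,0],30],
    [[0,0,0],[0,0,0],30],
    [[0,0,0],[0,0,0],30],
    [[0,0,0],[0,0,0],30],
    [[0,0,0],[0,0,0],30],
  ],
)

```text
clock: 16.05
tcp_pos: [0.6501, -0.1888, 0.0349]
orientation: [0.002, -0.0, 1.0, -0.0]
wrist_force: [0.7, 3.0, 7.6]
finger_gap: 0.0368
grip_force: 40.2
```

>>> step_arm(
  moves=[
    [[0,0,-15],[0,0,0],30],
    [[0,0,-40],[0,0,0],30],
    [[0,0,-70],[0,0,0],30],
    [[0,0,-105],[0,0,0],30],
    [[0,0,-125],[0,0,0],30],
    [[0,0,-130],[0,0,0],30],
    [[0,0,-130],[0,0,0],30],
  ],
)

```text
clock: 16.63
tcp_pos: [0.6498, -0.1898, 0.1652]
orientation: [0.002, 0.0, 1.0, -0.001]
wrist_force: [-0.1, 0.2, -1.2]
finger_gap: 0.0365
grip_force: 40.2
```

>>> step_arm(
  moves=[
    [[6,16,0],[0,0,0],30],
    [[17,44,0],[0,0,0],30],
    [[28,74,0],[0,0,0],30],
    [[39,104,0],[0,0,0],30],
    [[50,134,0],[0,0,0],30],
    [[60,160,0],[0,0,0],30],
    [[70,187,0],[0,0,0],30],
    [[79,212,0],[0,0,0],30],
  ],
)

```text
clock: 17.3
tcp_pos: [0.5671, 0.0244, 0.1601]
orientation: [-0.002, -0.0, 1.0, 0.0]
wrist_force: [0.5, 0.4, -0.1]
finger_gap: 0.0366
grip_force: 40.2
```

>>> step_arm(
  moves=[
    [[11,29,0],[0,0,0],30],
    [[22,58,0],[0,0,0],30],
    [[33,88,0],[0,0,0],30],
    [[44,118,0],[0,0,0],30],
    [[55,147,0],[0,0,0],30],
    [[65,175,0],[0,0,0],30],
    [[73,197,0],[0,0,0],30],
    [[79,212,0],[0,0,0],30],
  ],
)

```text
clock: 17.97
tcp_pos: [0.488, 0.2366, 0.1603]
orientation: [-0.002, -0.001, 1.0, -0.0]
wrist_force: [1.2, 0.2, -0.8]
finger_gap: 0.0371
grip_force: 40.2
```

>>> step_arm(
  moves=[
    [[0,0,0],[0,0,0],30],
    [[0,0,0],[0,0,0],30],
    [[0,0,0],[0,0,0],30],
  ],
)

```text
clock: 18.22
tcp_pos: [0.4898, 0.2343, 0.1611]
orientation: [-0.001, -0.0, 1.0, -0.0]
wrist_force: [0.1, 0.0, -1.1]
finger_gap: 0.0363
grip_force: 40.3
```

>>> step_arm(
  moves=[
    [[0,2,30],[0,0,0],30],
    [[0,2,65],[0,0,0],30],
    [[0,2,92],[0,0,0],30],
    [[0,2,104],[0,0,0],30],
    [[0,2,107],[0,0,0],30],
    [[0,2,107],[0,0,0],30],
    [[0,2,107],[0,0,0],30],
  ],
)

```text
clock: 18.8
tcp_pos: [0.4912, 0.2364, 0.0559]
orientation: [0.0, 0.001, 1.0, 0.0]
wrist_force: [0.6, 0.3, -0.4]
finger_gap: 0.037
grip_force: 40.2
```

>>> step_arm(
  moves=[
    [[0,0,1],[0,0,0],30],
    [[0,0,2],[0,0,0],30],
    [[0,0,3],[0,0,0],30],
    [[0,0,4],[0,0,0],30],
    [[0,0,5],[0,0,0],30],
    [[0,0,5],[0,0,0],30],
  ],
)

```text
clock: 19.3
tcp_pos: [0.4902, 0.237, 0.0503]
orientation: [0.0, -0.0, 1.0, 0.0]
wrist_force: [-0.4, 0.4, -1.1]
finger_gap: 0.0369
grip_force: 40.2
```

>>> step_arm(
  moves=[
    [[0,0,1],[0,0,0],30],
    [[0,0,2],[0,0,0],30],
    [[0,0,2],[0,0,0],30],
  ],
)

```text
clock: 19.55
tcp_pos: [0.4905, 0.2371, 0.0489]
orientation: [0.0, -0.0, 1.0, 0.0]
wrist_force: [-1.2, 0.2, 3.8]
finger_gap: 0.0368
grip_force: 40.5
```

>>> step_arm(
  moves=[
    [[0,0,0],[0,0,0],58],
    [[0,0,0],[0,0,0],58],
    [[0,0,0],[0,0,0],58],
    [[0,0,0],[0,0,0],58],
    [[0,0,-30],[0,0,0],58],
    [[0,0,-70],[0,0,0],58],
    [[0,0,-108],[0,0,0],58],
    [[0,0,-108],[0,0,0],60],
  ],
)

```text
clock: 20.22
tcp_pos: [0.4944, 0.2383, 0.1639]
orientation: [0.006, -0.0, 1.0, 0.002]
wrist_force: [1.4, 0.5, 0.5]
finger_gap: 0.0597
grip_force: 0.0
```

>>> step_arm(
  moves=[
    [[41,-304,0],[0,0,0],62],
    [[41,-304,0],[0,0,0],62],
    [[41,-304,0],[0,0,0],62],
    [[41,-304,0],[0,0,0],62],
    [[41,-304,0],[0,0,0],62],
    [[41,-304,0],[0,0,0],62],
    [[41,-304,0],[0,0,0],62],
    [[41,-304,0],[0,0,0],62],
  ],
)

```text
clock: 20.88
tcp_pos: [0.4488, -0.0713, 0.1564]
orientation: [0.0, 0.002, 1.0, -0.001]
wrist_force: [-0.3, -0.9, 0.5]
finger_gap: 0.0621
grip_force: 0.0
```

>>> step_arm(
  moves=[
    [[0,0,0],[0,0,0],62],
    [[0,0,0],[0,0,0],62],
    [[0,0,0],[0,0,0],62],
  ],
)

```text
clock: 21.13
tcp_pos: [0.4493, -0.0666, 0.1562]
orientation: [-0.0, -0.0, 1.0, 0.0]
wrist_force: [0.3, -0.4, 0.6]
finger_gap: 0.0619
grip_force: 0.0
```

```bash
python3 - <<'E'
from h import *
S=imaging.read_camera('scene')
a=cv2.resize(S[100:300,180:440],None,fx=3,fy=3,interpolation=2)
cv2.imwrite('pics/a6.png',a[:,:,::-1]);print(telemetry.get_state()['tcp_pos'])
E
```

```text
[ 0.44933959 -0.06612592  0.15621607]
```

View pics/a6.png

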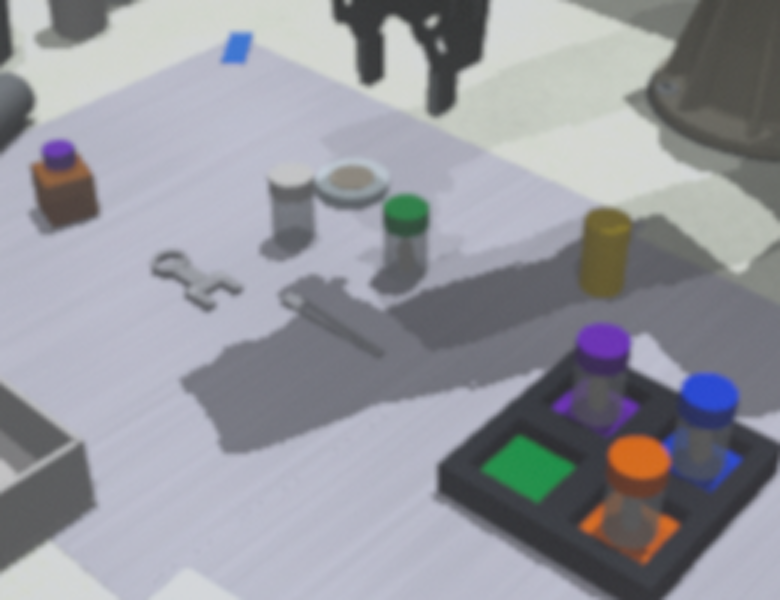

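Three jars stand on their pads: purple (380,215), orange (393,252) and blue (416,232). The gripper hangs above the green jar (315,173).

>>> step_arm(
  moves=[
    [[0,0,40],[0,0,0],62],
    [[0,0,80],[0,0,0],62],
    [[0,0,110],[0,0,0],62],
    [[0,0,124],[0,0,0],62],
    [[0,0,124],[0,0,0],62],
    [[0,0,124],[0,0,0],62],
  ],
)

```text
clock: 21.68
tcp_pos: [0.4488, -0.0656, 0.0318]
orientation: [-0.001, -0.001, 1.0, 0.0]
wrist_force: [0.5, -0.5, 0.2]
finger_gap: 0.0619
grip_force: 0.0
```

>>> step_arm(
  moves=[
    [[0,0,0],[0,0,0],30],
    [[0,0,0],[0,0,0],30],
    [[0,0,0],[0,0,0],30],
    [[0,0,0],[0,0,0],30],
    [[0,0,0],[0,0,0],30],
    [[0,0,0],[0,0,0],30],
    [[0,0,0],[0,0,0],30],
  ],
)

```text
clock: 22.27
tcp_pos: [0.4509, -0.0671, 0.034]
orientation: [0.002, -0.0, 1.0, -0.0]
wrist_force: [1.2, 2.0, 6.8]
finger_gap: 0.0364
grip_force: 40.0
```

>>> step_arm(
  moves=[
    [[0,0,-15],[0,0,0],30],
    [[0,0,-40],[0,0,0],30],
    [[0,0,-70],[0,0,0],30],
    [[0,0,-105],[0,0,0],30],
    [[0,0,-125],[0,0,0],30],
    [[0,0,-130],[0,0,0],30],
    [[0,0,-130],[0,0,0],30],
  ],
)

```text
clock: 22.85
tcp_pos: [0.4507, -0.0676, 0.1642]
orientation: [0.002, -0.0, 1.0, -0.001]
wrist_force: [0.2, -0.1, -1.4]
finger_gap: 0.0369
grip_force: 40.2
```

>>> step_arm(
  moves=[
    [[-8,15,0],[0,0,0],30],
    [[-25,46,0],[0,0,0],30],
    [[-44,80,0],[0,0,0],30],
    [[-63,114,0],[0,0,0],30],
    [[-82,149,0],[0,0,0],30],
    [[-101,184,0],[0,0,0],30],
    [[-116,212,0],[0,0,0],30],
    [[-124,226,0],[0,0,0],30],
  ],
)

```text
clock: 23.52
tcp_pos: [0.5735, 0.1623, 0.1595]
orientation: [-0.001, -0.002, 1.0, 0.0]
wrist_force: [0.1, -0.3, -1.2]
finger_gap: 0.037
grip_force: 40.4
```

>>> step_arm(
  moves=[
    [[0,0,0],[0,0,0],30],
    [[0,0,0],[0,0,0],30],
    [[0,0,0],[0,0,0],30],
    [[0,0,0],[0,0,0],30],
  ],
)

```text
clock: 23.85
tcp_pos: [0.5723, 0.1578, 0.1614]
orientation: [-0.001, 0.001, 1.0, -0.0]
wrist_force: [-1.0, 0.3, -0.8]
finger_gap: 0.0365
grip_force: 40.4
```

>>> step_arm(
  moves=[
    [[-1,0,30],[0,0,0],30],
    [[-1,0,65],[0,0,0],30],
    [[-1,0,92],[0,0,0],30],
    [[-1,0,104],[0,0,0],30],
    [[-1,0,107],[0,0,0],30],
    [[-1,0,107],[0,0,0],30],
    [[-1,0,107],[0,0,0],30],
  ],
)

```text
clock: 24.43
tcp_pos: [0.5749, 0.1584, 0.0564]
orientation: [0.001, 0.0, 1.0, 0.0]
wrist_force: [0.7, -0.1, -1.0]
finger_gap: 0.037
grip_force: 40.4
```

>>> step_arm(
  moves=[
    [[0,0,1],[0,0,0],30],
    [[0,0,2],[0,0,0],30],
    [[0,0,3],[0,0,0],30],
    [[0,0,4],[0,0,0],30],
    [[0,0,5],[0,0,0],30],
    [[0,0,5],[0,0,0],30],
  ],
)

```text
clock: 24.93
tcp_pos: [0.5742, 0.159, 0.0502]
orientation: [-0.0, -0.0, 1.0, 0.0]
wrist_force: [-0.0, -0.3, -0.8]
finger_gap: 0.0369
grip_force: 40.4
```

>>> step_arm(
  moves=[
    [[0,0,1],[0,0,0],30],
    [[0,0,2],[0,0,0],30],
    [[0,0,2],[0,0,0],30],
  ],
)

```text
clock: 25.18
tcp_pos: [0.5743, 0.159, 0.0482]
orientation: [-0.0, -0.0, 1.0, 0.0]
wrist_force: [-0.3, 0.1, -2.3]
finger_gap: 0.0367
grip_force: 40.5
```

>>> step_arm(
  moves=[
    [[0,0,0.5],[0,0,0],30],
    [[0,0,1],[0,0,0],30],
    [[0,0,1],[0,0,0],30],
  ],
)

```text
clock: 25.43
tcp_pos: [0.5745, 0.1591, 0.048]
orientation: [0.0, -0.0, 1.0, 0.0]
wrist_force: [-1.4, 0.2, 4.3]
finger_gap: 0.0368
grip_force: 40.9
```

Contact. Release, rise, and move aside to leave the top view clear.

>>> step_arm(
  moves=[
    [[0,0,0],[0,0,0],58],
    [[0,0,0],[0,0,0],58],
    [[0,0,0],[0,0,0],58],
    [[0,0,0],[0,0,0],58],
    [[0,0,-30],[0,0,0],58],
    [[0,0,-70],[0,0,0],58],
    [[0,0,-108],[0,0,0],58],
    [[0,0,-108],[0,0,0],58],
  ],
)

```text
clock: 26.1
tcp_pos: [0.5786, 0.1596, 0.1634]
orientation: [0.006, -0.0, 1.0, 0.001]
wrist_force: [1.9, -0.4, 1.0]
finger_gap: 0.0579
grip_force: 0.0
```

>>> step_arm(
  moves=[
    [[100,-290,-60],[0,0,0],60],
    [[100,-290,-60],[0,0,0],60],
    [[100,-290,-60],[0,0,0],60],
    [[100,-290,-60],[0,0,0],60],
    [[100,-290,-60],[0,0,0],60],
    [[100,-290,-60],[0,0,0],60],
    [[100,-290,-60],[0,0,0],60],
    [[100,-290,-60],[0,0,0],60],
  ],
)

```text
clock: 26.77
tcp_pos: [0.4733, -0.1346, 0.2162]
orientation: [0.001, 0.001, 1.0, -0.001]
wrist_force: [0.4, 0.9, -0.1]
finger_gap: 0.0597
grip_force: 0.0
```

```bash
python3 - <<'E'
from h import *
S=imaging.read_camera('scene');T=imaging.read_camera('top')
a=cv2.resize(S[100:300,180:440],(520,400),interpolation=2);b=cv2.resize(T[150:260,190:290],(280,308),interpolation=2)
b=np.vstack([b,np.zeros((92,280,3),np.uint8)])
cv2.imwrite('pics/a7.png',np.hstack([a,b])[:,:,::-1])
E
```

```text
(no output)
```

View pics/a7.png

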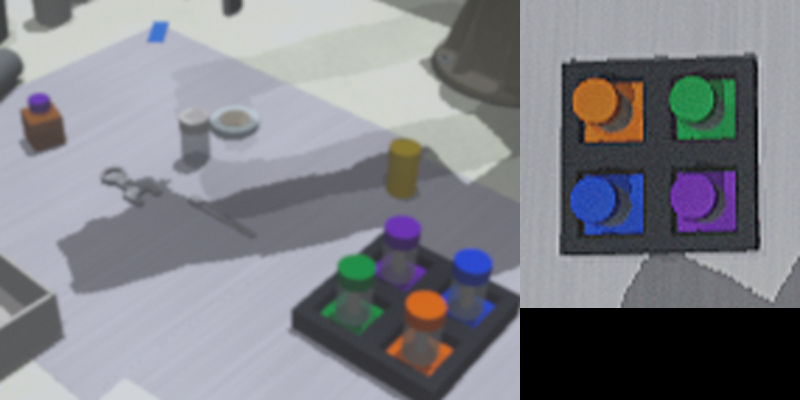

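All four jars stand upright on their matching pads. The shift of the caps in the top view is the parallax expected of their height. The white jar, amber bottle and yellow jar have not moved.

```bash
python3 -c "
from workcell import env
print(env.hand_in())"
```

```text
the job is handed in; nothing more can be done
None
```

The job is handed in: the purple, orange, blue and green jars stand upright on their matching pads, and the white-capped jar and amber bottle were left where they stood; it took about 27 s of the 120 s allowed.

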